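Load the repair tray and slide it to the stop

ROBOT

A 7-joint arm with a two-finger parallel gripper is mounted at the origin on the work surface. World frame = base frame: x ahead of the robot, y to its left, z up, the work surface at z = 0. Lengths are in mm, angles in rad, forces in N, time in s.
With the tool pointing down it reaches from about 400 to 875 mm from the base axis. Payload 4.4 kg.
Tool frame: the origin (TCP) lies midway between the tips of the shut fingers; the grasp point (between the pads) lies 19 mm behind it; z points along the fingers, y is the line along which they close (so a half turn about z gives the same grasp; the last joint's range is limited). The gripper opens to 85 mm and grips with 20 to 120 N. Pads are 22 mm wide; open, the fingers measure 114 mm over their backs; the gripper's body (76 mm by 85 mm) begins 54 mm behind the grasp point. The pads swing forward as they close: fully open they stand 13 mm farther back than shut.
Start: joints at [-1.255, 0.628, 0.038, 1.517, -0.027, 0.996, -0.02], TCP at [242.162, 603.221, 231.313] pointing down, gripper open.
Joint ranges: [-3.06, 3.06], [-0.37, 2.12], [-1.25, 1.32], [0.18, 2.47], [-1.1, 4.24], [0.23, 1.98], [-2.94, 2.94]. Speed limits (rad/s): [2.57, 2.57, 3.14, 3.14, 3.14, 3.14, 3.14].

INTERFACE

Orientations are given as [roll, pitch, yaw] about the fixed x, y, z axes, in that order (R = Rz(yaw) Ry(pitch) Rx(roll)).
In Python, from cell import ctrl gives the robot as it stands.
- The arm moves only by the shell command python3 -m crank 'ROWS' [OPENING]. ROWS is JSON, a list that holds one entry, the list of rows, each a list of 4 numbers: the shift along the tool's x, y, z normalised to -1 to 1, where 1 is 2.5 cm, then the turn about the tool's z normalised to -1 to 1, where 1 is 0.08 rad. In form: [[[dx, dy, dz, turn], ...]]. A call has 1 to 12 rows; each row shifts and turns the commanded pose from where the row before left it, along the tool's axes as they then stand; what a row does not reach is not made up. A row lasts 1/12 s, in which the tool goes at most 41.7 mm and 7.16 degrees, less where a joint would pass 70% of its speed; a pose out of reach is approached as far as the arm can. A call with a number of a shift or a turn outside -1 to 1 is refused whole. A call with a gripper value outside its range is refused whole. OPENING is the closure, from -1 (fully open) to 1 (shut), set as the call begins (- or left out, the last holds). The fingers move at their own pace and stop on an object; the grip force is fixed at half the most. Time passes only in rows, so rows that do not move let the fingers close. It gives the time, the measured TCP pose, the force, the opening and the grip force at its end, in the units of the state.
- ctrl.read_state(): the state, without advancing time (a new reading comes with each control period).
- ctrl.get_image(name): name is "scene" or "side" or "wrist"; returns a dict with "img" (384x512x3 uint8, red, green, blue), "intrinsics" (3x3 intrinsics, pixels), "extrinsics" (4x4, takes a point from camera to world coordinates). Camera axes: x right, y up, looking along -z (the intrinsics and any distortion apply to the point x, -y, -z); pixel columns grow to the right and rows downward; lengths in mm; the calibration is good to about 2 mm. A picture is of the moment at which its call begins. There is no depth.
- ctrl.finish_job(): hands the job in; it is judged then, once.
Trained networks look in the newest picture that a camera, given by its name, has taken for a name from the list of things; names that differ only in an ending like _2 or _b are one class to them, and where a whole thing is asked for, a point or a joint stands for the part that bears it (a point fixed in the world has none). Each returns a list of dicts, best first, with "confidence" (0 to 1); they miss things now and then, are a little off and sometimes report something else, mostly with a low value. They report only what shows in the picture. A call takes as long as a camera call.
- ctrl.find_in(camera, target): "position" ([row, column] in pixels, amid what is visible of it).
- ctrl.trace(camera, target): "mask" (384x512 bool, what is visible of it) and "position" ([row, column] in pixels, amid what is visible of it).
- ctrl.place_of(camera, target): "position" ([row, column] in pixels: a listed point, or the origin of a listed thing).
The state is a dict: "clock": time; "qpos": joint angles; "qd": joint speeds; "tau": joint torques, N m; "eef_pos": TCP position; "tool_rot": TCP orientation; "force": force on the tool from outside, world axes, zero at the start; "torque": the same for the moment, N m; "width": finger opening in mm; "gripper_force": force on a finger pad.
Only numpy, scipy, OpenCV 4.12 (cv2) and the standard library are available. Lean on these libraries where they do the work, as an engineer would, in place of code of your own. Each camera call takes 0.05 s, during which the arm holds its last target. There are 200 camera calls.

TASK

Lay the open-ended spanner and the flat L-shaped bracket each flat in its own compartment of the grey parts tray, the way round the compartment is shaped for, setting them down rather than dropping them. Then slide the loaded tray along the bench, without lifting it, until its whole far edge lies against the near face of the steel stop strip, with neither end of the tray sticking out past the strip. Leave everything else on the bench where it is.

Things in the scene. Friction and masses are not known exactly. Their poses are not given: they have to be found in the camera images.
- tray: Loose grey plastic tray with black compartment blocks, 200 (x) x 230 (y) mm, 0.35 kg; origin under its centre, +x roughly towards the stop, +y its left. Floor 4 mm thick; rim 5 mm thick, top at z = 22 mm; block tops at z = 13. Far half (x > 20): spanner place; near left: bracket place; near right (y < -28) already holds a loose ball bearing (36 mm dia), which just stays there.
- spanner_seat (a point): Where the spanner's origin belongs on the tray floor, tray (57.5, 0, 4) mm; axes as the tray's. Compartment along tray y, y = -85..85: 48 mm wide at the left end (y > 36, for the jaw head), 30 mm at the right (y < -38), open over x = 20..95 between, for the fingers. Spanner +x (head) points along tray +y; play about 5 mm.
- bracket_seat (a point): Where the bracket's origin belongs on the tray floor, tray (-40, 30, 4) mm; axes as the tray's. The L compartment takes the bracket with its axes parallel to the tray's: long leg along x, short leg at the near (-x) end towards -y; play about 5 mm. Finger room beside the long leg at tray x = -60..-8, y = 48..110 and y = -22..17.
- tray_far_left (a point): Corner of the tray's far edge, tray (100, 115) mm, 10 mm above its underside.
- tray_far_right (a point): Corner of the tray's far edge, tray (100, -115) mm, 10 mm above its underside.
- spanner: Loose steel open-ended spanner lying flat, 160 mm long, 9 mm thick, 0.12 kg; origin on its underside at mid length, +x to the open jaw head. Straight shank 14 mm wide from x = -63 to 43; forked head 38 mm wide from x = 43 to 80; round tail 20 mm wide to x = -80. The other task-like parts on the bench are not spanners.
- spanner_head (a point): Point on the spanner's underside in the middle of the jaw head, 65 mm along +x from its origin.
- spanner_tail (a point): Point on the spanner's underside in the middle of the round tail, 70 mm along -x.
- bracket: Loose flat L-shaped aluminium bracket, 8 mm thick, lying flat, 0.09 kg; origin on its underside at the middle of the long leg. Long leg 100 x 26 mm along x (x = -50..50, y = -13..13); short leg 26 mm wide at the -x end (x = -50..-24) reaching to y = -47. Good grip: across the long leg (26 mm, along y) near x = 5 mm.
- bracket_end (a point): Point on the bracket's underside at (45, 0) mm, the free end of its long leg.
- bracket_toe (a point): Point on the bracket's underside at (-37, -42) mm, the tip of its short leg.
- stop: Fixed steel angle strip, 300 mm long along y, upright 30 mm high and 6 mm thick with its flat foot behind; origin at the middle of its near (-x) upright face, at bench height; +x points away from the robot, at right angles to that face.
- motor: Bystander: red motor housing, 100 x 76 x 70 mm block with a shaft stub; leave alone. Origin under its centre.
- spray_can: Bystander: upright can, 58 mm dia, 160 mm high; leave alone. Origin under its centre.
- strip: Bystander: plain straight aluminium strip with three holes, 90 x 20 x 6 mm, not the L bracket; leave alone. Origin under its centre.
- gear: Bystander: dark steel gear wheel, 48 mm dia, 12 mm high; leave alone. Origin under its centre.
- screwdriver: Bystander: red-handled screwdriver lying on the bench; leave alone. Origin under its middle.
- pliers: Bystander: red-handled pliers lying on the bench, about 140 mm long, 12 mm high; leave alone. Origin under the pivot.

How it is judged:
By the outcome, as a careful person would: the job done as asked, in the order asked, and still so for the second after the job is handed in, with the robot touching nothing.
It also fails if it takes over 72 s, if anything falls off the work surface, if the arm or the gripper's body presses on something with over 40 N, if the wrist force passes 120 N, or if a joint passes its speed limit or range.

## Working session

There is one attempt and no reset: what is moved stays moved. The work goes in short steps, Python scripts to look and compute and a shell command to move; the robot and the scene stay as the last step left them, time stands still between calls to the robot, and variables do not carry over. Pictures are saved under pics/ and viewed, at most 10 in all, crops included, and the job is handed in when it is done.

```bash
mkdir -p pics; ls; cat > h.py <<'E'
import numpy as np, cv2
from cell import ctrl
def ray(im,px):
    K=np.array(im["intrinsics"]);E=np.array(im["extrinsics"])
    d=np.linalg.inv(K)@np.array([px[1],px[0],1.]); d=np.array([d[0],-d[1],-d[2]])
    return E[:3,3],E[:3,:3]@d
def at(im,px,z):
    o,d=ray(im,px); return (o+d*(z-o[2])/d[2])
def proj(im,p):
    K=np.array(im["intrinsics"]);E=np.array(im["extrinsics"])
    c=E[:3,:3].T@(np.array(p)-E[:3,3]); c=np.array([c[0],-c[1],-c[2]]); u=K@c; return u[1]/u[2],u[0]/u[2]
def save(im,n): cv2.imwrite(f"pics/{n}.png",im["img"][:,:,::-1])
E
python3 - <<'E'
from h import *
s=ctrl.read_state();print(s)
for c in["scene","side"]:
    im=ctrl.get_image(c);save(im,c+"0")
    print(c,np.array(im["extrinsics"])[:3,3].round(), [k for k in im])
    for n,z in [("tray",0),("spanner_seat",4),("bracket_seat",4),("tray_far_left",10),("tray_far_right",10),("spanner",0),("spanner_head",0),("spanner_tail",0),("bracket",0),("bracket_end",0),("bracket_toe",0),("stop",0),("motor",0),("spray_can",0),("strip",0),("gear",0),("screwdriver",0),("pliers",0)]:
        r=ctrl.place_of(c,n)
        print(n,[(round(float(q["confidence"]),2),np.round(q["position"]).tolist(),at(im,q["position"],z)[:2].round(1).tolist()) for q in r[:2]])
E
```

```text
pics
{'clock': 0.0, 'qpos': array([-1.25481031,  0.629356  ,  0.03843796,  1.51836926, -0.02697015,
        0.99631347, -0.01999728]), 'qd': array([ 0.00088393,  0.00214637, -0.00068627, -0.00075707, -0.00118434,
        0.0010342 ,  0.00074895]), 'tau': array([-2.78308435e-04, -5.63414097e+01,  1.22632753e+00, -1.93437964e+01,
        1.11299136e-02,  1.07747558e-02,  2.35491490e-05]), 'eef_pos': array([241.91975825, 602.62197887, 230.38223559]), 'tool_rot': array([-3.13966511e+00,  4.88188637e-05,  2.75982885e+00]), 'force': array([-0.21978109,  0.3988898 , -0.09038518]), 'torque': array([-0.02427762,  0.04014671, -0.03584745]), 'gripper_force': 0.0, 'width': 85.4200745201219}
scene [1127.  753.  841.] ['img', 'intrinsics', 'extrinsics']
tray [(0.79, [215.0, 258.0], [571.5, 70.7])]
spanner_seat [(0.95, [217.0, 244.0], [617.3, 52.6]), (0.28, [164.0, 162.0], [690.3, -376.2])]
bracket_seat [(0.68, [211.0, 275.0], [517.5, 91.6])]
tray_far_left [(0.8, [248.0, 251.0], [681.4, 175.8])]
tray_far_right [(0.6, [202.0, 217.0], [650.1, -55.9])]
spanner [(0.67, [241.0, 346.0], [430.1, 324.8])]

[... 1284 characters left out ...]
6]), (0.49, [170.0, 214.0], [358.2, 297.9])]
bracket [(0.51, [252.0, 246.0], [487.0, -331.6])]
bracket_end [(0.6, [244.0, 253.0], [514.5, -289.6]), (0.22, [251.0, 245.0], [484.8, -327.8])]
bracket_toe [(0.5, [262.0, 249.0], [494.8, -384.6])]
stop [(0.64, [192.0, 305.0], [759.5, 49.3])]
motor [(0.88, [159.0, 280.0], [696.7, 395.3])]
spray_can [(0.81, [261.0, 306.0], [680.8, -391.6])]
strip [(0.4, [248.0, 286.0], [624.7, -322.4]), (0.32, [177.0, 282.0], [679.7, 195.6])]
gear [(0.63, [189.0, 250.0], [522.4, 100.5]), (0.53, [172.0, 268.0], [618.6, 259.0])]
screwdriver [(0.93, [300.0, 212.0], [383.1, -534.7]), (0.5, [261.0, 310.0], [694.2, -395.6])]
pliers [(0.44, [152.0, 229.0], [433.6, 504.7])]
```

```bash
python3 - <<'E'
import cv2
a=cv2.imread("pics/scene0.png")[110:320,140:430]; b=cv2.imread("pics/side0.png")[130:320,180:340]
cv2.imwrite("pics/a.png",cv2.resize(a,None,fx=2.75,fy=2.75,interpolation=2))
cv2.imwrite("pics/b.png",cv2.resize(b,None,fx=3.1,fy=3.1,interpolation=2))
E
```

```text
(no output)
```

View pics/a.png

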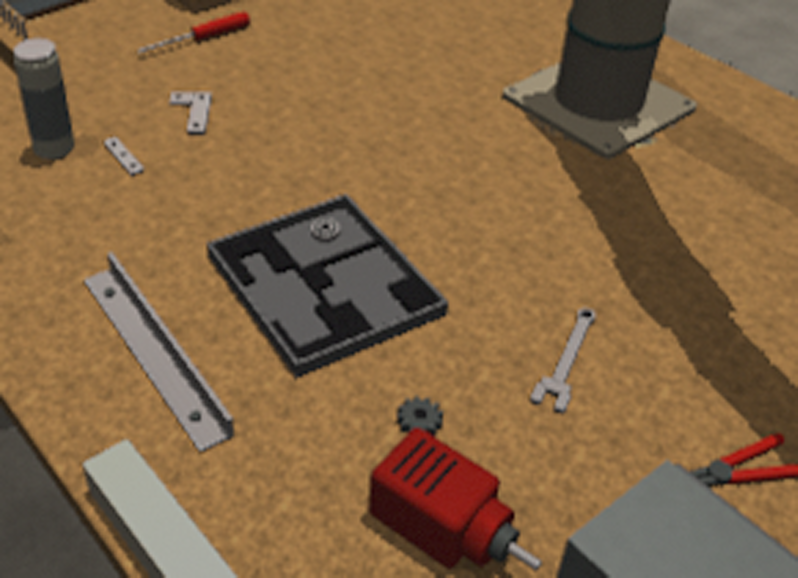

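View pics/b.png

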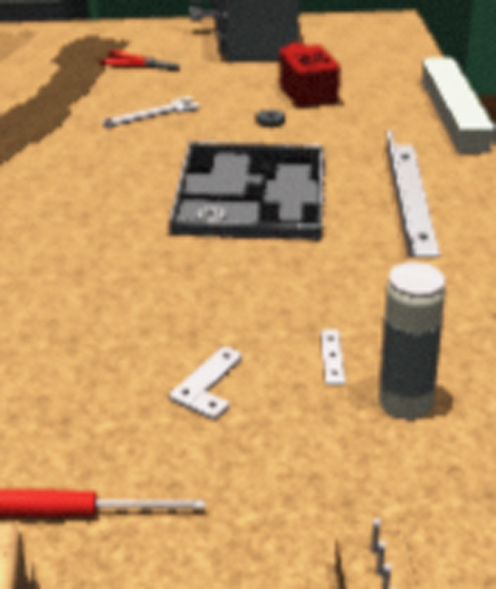

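The scene image shows the empty tray at centre with the bearing at near right, and the stop strip beyond it. The spanner lies left of the tray with its head pointing away from the robot, and the L bracket is on the far right beside the plain strip. I'll go to the spanner and look with the wrist camera.

```bash
python3 -m crank '[[[-1,-0.66,0,0.5],[-1,-0.66,0,0.5],[-1,-0.66,0,0.5],[-1,-0.66,0,0.5],[-1,-0.66,0,0.5],[-1,-0.66,0,0.5],[-1,-0.66,0,0],[-1,-0.66,0,0],[-1,-0.66,0,0],[-0.8,-0.66,0,0],[0,0,0,0],[0,0,0,0]]]' -
cat >> h.py <<'E'
def look(names,c="wrist",save_as=None):
    im=ctrl.get_image(c)
    if save_as: save(im,save_as)
    out={}
    for n,z in names:
        r=ctrl.place_of(c,n)
        for q in r[:2]:
            p=at(im,q["position"],z); out.setdefault(n,p)
            print(c,n,round(float(q["confidence"]),2),np.round(q["position"]).tolist(),p[:2].round(1).tolist())
    return im,out
E
python3 - <<'E'
from h import *
im,o=look([("spanner",0),("spanner_head",0),("spanner_tail",0)],save_as="w1")
print(im["extrinsics"],ctrl.read_state()["tool_rot"],ctrl.read_state()["qpos"])
E
```

```text
clock: 2.9
eef_pos: [368.6, 336.1, 231.7]
tool_rot: [3.141, 0.0, 2.516]
force: [0.3, 0.8, 0.1]
width: 85.4
gripper_force: 0.0
wrist spanner 0.86 [206.0, 270.0] [431.1, 315.9]
wrist spanner 0.52 [336.0, 198.0] [562.7, 65.3]
wrist spanner_head 0.59 [220.0, 310.0] [486.9, 352.4]
wrist spanner_tail 0.97 [180.0, 229.0] [364.3, 290.4]
[[ 5.84927577e-01 -7.70064612e-01 -2.54676705e-01  3.03485381e+02]
 [ 8.11085210e-01  5.55621723e-01  1.82825829e-01  3.83498282e+02]
 [ 7.16208239e-04 -3.13504378e-01  9.49586485e-01  3.74405237e+02]
 [ 0.00000000e+00  0.00000000e+00  0.00000000e+00  1.00000000e+00]] [ 3.14092639e+00 -5.22207308e-04  2.52191283e+00] [-0.88049523  0.41641162  0.11134081  1.93135781 -0.06378176  0.79656623
  0.21711545]
```

View pics/w1.png

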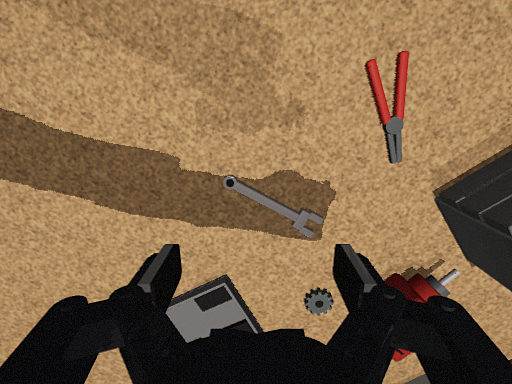

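The wrist view shows the spanner with its tail at about (230,183) and its head at about (310,222), with nothing close beside it. I'll fit its pose from the mask.

```bash
cat >> h.py <<'E'
def maskpts(im,m,z):
    r,c=np.nonzero(m); return np.array([at(im,(a,b),z)[:2] for a,b in zip(r,c)])
def wrap(a): return (a+np.pi)%(2*np.pi)-np.pi
def steps(tx,ty,tz,yaw=None):
    "shift in tool units from the current pose; translation in CURRENT axes, turn afterwards"
    s=ctrl.read_state(); y=s["tool_rot"][2]; d=np.array([tx,ty,tz])-s["eef_pos"]
    c,n=np.cos(y),np.sin(y)
    t=np.array([c*d[0]+n*d[1], n*d[0]-c*d[1], -d[2]])/25
    print("pos",s["eef_pos"].round(1),"yaw",round(y,3),"units x,y,z",t.round(2),"turn",None if yaw is None else round(-wrap(yaw-y)/.08,2))
E
python3 - <<'E'
from h import *
im=ctrl.get_image("wrist"); t=ctrl.trace("wrist","spanner")
for q in t[:1]:
    P=maskpts(im,q["mask"],6); print(q["confidence"],len(P))
    rc=cv2.minAreaRect(P.astype(np.float32)); print(rc)
    c=P.mean(0); u,s,v=np.linalg.svd(P-c,full_matrices=False); d=v[0]*np.sign(v[0][0])
    e=(P-c)@d; n=np.array([-d[1],d[0]]); f=(P-c)@n
    print("yaw",np.arctan2(d[1],d[0]),"mid",c+d*(e.max()+e.min())/2, "len",np.ptp(e))
    sh=(e>e.min()+25)&(e<e.max()-45)
    k=np.polyfit(e[sh],f[sh],1); print("shank slope",k, "width",np.ptp(f[sh]))
    m=(e.max()+e.min())/2; print("origin",c+d*m+n*np.polyval(k,m),"yaw",np.arctan2(d[1],d[0])+k[0])
E
```

```text
0.64 1368
((430.2315979003906, 318.7289123535156), (161.0757293701172, 40.02646255493164), 26.943449020385742)
yaw 0.43822150197290966 mid [428.89786168 320.86345439] len 160.85620558823058
shank slope [0.00314303 0.04444279] width 17.615966546959342
origin [428.88641415 320.88788311] yaw 0.4413645281011397
```

```bash
python3 -c "
from h import *
steps(429,320.5,130,0.45)"
```

```text
pos [367.3 338.5 231.2] yaw 2.522 units x,y,z [-2.43  0.85  4.05] turn 25.9
```

```bash
python3 -m crank '[[[-0.6,0.2,1,0],[-0.6,0.2,1,0],[-0.6,0.2,1,0],[-0.63,0.25,1,0],[0,0,0.05,1],[0,0,0,1],[0,0,0,1],[0,0,0,1],[0,0,0,1],[0,0,0,1],[0,0,0,1],[0,0,0,1]]]' - >/dev/null
python3 -m crank '[[[0,0,0,1],[0,0,0,1],[0,0,0,1],[0,0,0,1],[0,0,0,1],[0,0,0,1],[0,0,0,1],[0,0,0,1],[0,0,0,1],[0,0,0,1],[0,0,0,1],[0,0,0,1]]]' - >/dev/null
python3 -m crank '[[[0,0,0,1],[0,0,0,1],[0,0,0,1],[0,0,0,1],[0,0,0,1],[0,0,0,0.9],[0,0,0,0],[0,0,0,0]]]' -
cat >> h.py <<'E'
def spanfit():
    im=ctrl.get_image("wrist"); t=ctrl.trace("wrist","spanner")
    q=t[0]; P=maskpts(im,q["mask"],6)
    c=P.mean(0); u,s,v=np.linalg.svd(P-c,full_matrices=False); d=v[0]*np.sign(v[0][0])
    e=(P-c)@d; n=np.array([-d[1],d[0]]); f=(P-c)@n
    sh=(e>e.min()+25)&(e<e.max()-45)
    k=np.polyfit(e[sh],f[sh],1); m=(e.max()+e.min())/2
    print("conf",q["confidence"],"origin",c+d*m+n*np.polyval(k,m),"yaw",np.arctan2(d[1],d[0])+k[0],"len",np.ptp(e),"w",np.ptp(f[sh]))
    return im
E
python3 - <<'E'
from h import *
im=spanfit(); save(im,"w2"); steps(429,320.5,60,0.45); print(ctrl.read_state()["qpos"])
E
```

```text
clock: 5.87
eef_pos: [429.2, 320.0, 129.8]
tool_rot: [3.141, 0.0, 0.451]
force: [-0.6, 0.4, -0.5]
width: 85.7
gripper_force: 0.0
conf 0.66 origin [428.53297783 320.69667579] yaw 0.4334429823483653 len 160.03577884206828 w 14.026158861216576
pos [429.4 319.6 129.9] yaw 0.45 units x,y,z [ 0.   -0.04  2.8 ] turn 0.0
[-1.12004561  0.7102312   0.67828459  1.94710857 -0.66801067  0.7216909
 -1.15729821]
```

View pics/w2.png

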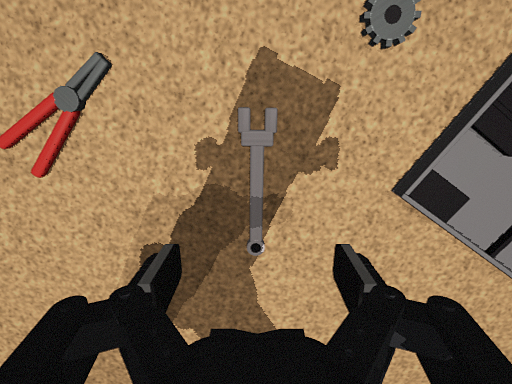

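The spanner is vertical in the image at column 257, midway between the fingers. I'll descend, grip and lift it.

```bash
python3 -m crank '[[[0,0,1,0.15],[0,0,1,0],[0,0,1,0],[0,0,1,0],[0,0,0.7,0],[0,0,0.4,0],[0,0,0,0],[0,0,0,0]]]' - && python3 -m crank '[[[0,0,0,0],[0,0,0,0],[0,0,0,0],[0,0,0,0],[0,0,0,0],[0,0,0,0],[0,0,0,0],[0,0,0,0]]]' 1
```

```text
clock: 6.63
eef_pos: [429.8, 319.2, 2.7]
tool_rot: [-3.142, 0.0, 0.436]
force: [0.3, 0.3, 0.2]
width: 85.7
gripper_force: 0.0
clock: 7.3
eef_pos: [429.6, 319.5, 3.1]
tool_rot: [-3.141, -0.0, 0.436]
force: [-0.9, -0.1, 5.5]
width: 11.5
gripper_force: 58.9
```

```bash
python3 -m crank '[[[0,0,-0.3,0],[0,0,-0.8,0],[0,0,-1,0],[0,0,-1,0],[0,0.3,-1,0],[0.15,1,-0.5,0],[0.15,1,-0.5,0],[0.15,1,-0.5,0],[0.15,1,-0.5,0],[0.15,1,-0.5,0],[0.15,1,-0.5,0],[0.15,1,-0.5,0]]]' - && python3 -m crank '[[[0.15,1,0,0],[0.15,1,0,0],[0.15,1,0,0],[0.15,1,0,0],[0,0,0,-1],[0,0,0,-1],[0,0,0,-1],[0,0,0,-1],[0,0,0,-1],[0,0,0,-1],[0,0,0,-1],[0,0,0,-1]]]' - && python3 -m crank '[[[0,0,0,-1],[0,0,0,-1],[0,0,0,-1],[0,0,0,-1],[0,0,0,-0.5],[0,0,0,0],[0,0,0,0]]]' -
python3 - <<'E'
from h import *
T=[("tray",0),("spanner_seat",4),("bracket_seat",4),("tray_far_left",10),("tray_far_right",10),("stop",0)]
im,o=look(T,save_as="w3")
for q in ctrl.trace("wrist","spanner")[:1]: print(q["confidence"],q["mask"].sum())
E
```

```text
clock: 8.3
eef_pos: [530.4, 163.6, 193.4]
tool_rot: [-3.142, 0.001, 0.435]
force: [0.3, 0.9, -0.6]
width: 11.6
gripper_force: 58.9
clock: 9.3
eef_pos: [585.6, 80.3, 192.6]
tool_rot: [-3.141, 0.001, 1.079]
force: [0.7, -0.5, -1.2]
width: 11.7
gripper_force: 58.9
clock: 9.88
eef_pos: [585.8, 80.3, 192.6]
tool_rot: [-3.141, 0.0, 1.434]
force: [0.1, 0.7, -1.6]
width: 11.5
gripper_force: 58.9
wrist tray 0.72 [187.0, 246.0] [569.0, 61.0]
wrist spanner_seat 0.8 [193.0, 291.0] [626.8, 46.4]
wrist bracket_seat 0.68 [169.0, 213.0] [531.7, 92.4]
wrist bracket_seat 0.28 [137.0, 258.0] [594.0, 124.1]
wrist tray_far_left 0.66 [95.0, 334.0] [686.7, 160.5]
wrist tray_far_right 0.96 [265.0, 312.0] [645.4, -62.5]
wrist stop 0.76 [186.0, 398.0] [768.6, 35.8]
0.87 7304
```

View pics/w3.png

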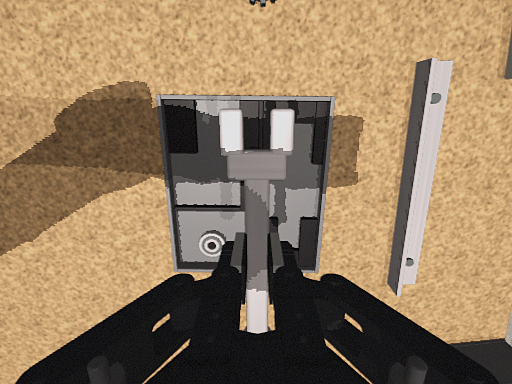

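The wrist view at (585,80) shows the whole tray, with rim corners near (158,96), (335,97), (319,271) and (175,271). The stop runs from (417,60) to (392,295). I'll enlarge it to read the corners precisely.

```bash
python3 -c "
import cv2
a=cv2.imread('pics/w3.png')[80:300,150:440]; cv2.imwrite('pics/w3z.png',cv2.resize(a,None,fx=2.7,fy=2.7,interpolation=cv2.INTER_CUBIC))"
```

```text
(no output)
```

View pics/w3z.png

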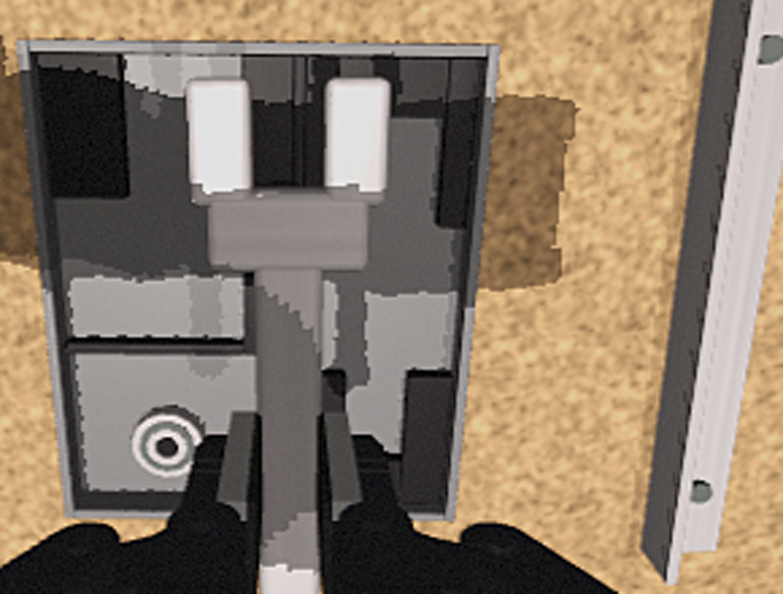

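```bash
python3 - <<'E'
from h import *
im=ctrl.get_image("wrist")
f=lambda x,y:((y+.5)/2.7-.5+80,(x+.5)/2.7-.5+150)
C=[f(17,40),f(499,45),f(452,520),f(66,517)]
M=np.array([[-100,115],[100,115],[100,-115],[-100,-115]],float)
W=np.array([at(im,c,22)[:2] for c in C]); print(W.round(1))
print("sides",[np.linalg.norm(W[i]-W[(i+1)%4]).round(1) for i in range(4)])
mc=M.mean(0);wc=W.mean(0);u,s,v=np.linalg.svd((M-mc).T@(W-wc));R=(u@v).T
yaw=np.arctan2(R[1,0],R[0,0]);t=wc-R@mc;print("tray",t,yaw,"res",(W-(M@R.T+t)).round(1).tolist())
print("seat",R@[57.5,0]+t,"bseat",R@[-40,30]+t)
a,b=at(im,f(641,548),0)[:2],at(im,f(711,0),0)[:2];print("stop foot line",a,b,np.arctan2(*(b-a)[::-1]))
e=at(im,(62,417),0)[:2];print("stop left end bottom?",e,np.linalg.norm(e-a))
a2,b2=at(im,f(669,583),30)[:2],at(im,f(752,0),30)[:2];print("stop top",a2,b2,np.arctan2(*(b2-a2)[::-1]))
# spanner in hand: head centre pixels at z of spanner ~ tcp z+? 
s=ctrl.read_state();print(s["eef_pos"],s["tool_rot"])
z=s["eef_pos"][2]+5
for x,y in[(190,82),(388,82),(208,230),(368,230),(254,290),(323,290)]: 
    p=at(im,f(x,y),z)[:2]-s["eef_pos"][:2]; y0=s["tool_rot"][2]
    print((x,y),[round(p@[np.cos(y0),np.sin(y0)],1),round(p@[np.sin(y0),-np.cos(y0)],1)])
E
```

```text
[[488.1 187.7]
 [684.2 159.2]
 [650.5 -66.5]
 [455.3 -38.3]]
sides [np.float64(198.1), np.float64(228.2), np.float64(197.2), np.float64(228.4)]
tray [569.52551231  60.53945857] -0.14535256151706274 res [[0.9, -1.1], [-1.0, -0.6], [-1.3, 1.2], [1.4, 0.5]]
seat [626.41916917  52.21108483] bseat [534.29255471  96.01675692]
stop foot line [ 757.03615142 -114.72275298] [781.87740073 165.11780913] 1.48225910289394
stop left end bottom? [785.48511927 183.4797171 ] 299.5564336411117
stop top [ 757.41597588 -113.60239994] [781.34905346 162.55778381] 1.4843485683870457
[586.12045048  80.55668761 192.48447886] [-3.14142528e+00  1.59463930e-04  1.43566448e+00]
(190, 82) [np.float64(79.0), np.float64(-18.0)]
(388, 82) [np.float64(79.0), np.float64(18.4)]
(208, 230) [np.float64(51.4), np.float64(-15.6)]
(368, 230) [np.float64(51.4), np.float64(15.7)]
(254, 290) [np.float64(39.1), np.float64(-6.8)]
(323, 290) [np.float64(39.1), np.float64(7.1)]
```

```bash
python3 -c "
from h import *
steps(626.5,52.8,60,1.4255)"
```

```text
pos [586.1  80.6 192.5] yaw 1.436 units x,y,z [-0.88  1.75  5.3 ] turn 0.13
```

```bash
python3 -m crank '[[[-0.44,0.88,0.3,0],[-0.44,0.87,0.6,0.13],[0,0,1,0],[0,0,1,0],[0,0,1,0],[0,0,1,0],[0,0,0.4,0],[0,0,0.2,0],[0,0,0,0],[0,0,0,0]]]' -
python3 - <<'E'
from h import *
steps(626.5,52.8,8,1.4255)
im=ctrl.get_image("wrist");save(im,"w4");a=im["img"][60:330,120:420,::-1];cv2.imwrite('pics/w4z.png',cv2.resize(a,None,fx=2.2,fy=2.2))
E
```

```text
clock: 11.17
eef_pos: [627.5, 52.8, 56.1]
tool_rot: [3.14, -0.0, 1.425]
force: [-1.0, 0.1, 0.3]
width: 11.8
gripper_force: 59.0
pos [627.5  52.8  56.1] yaw 1.425 units x,y,z [-0.01 -0.04  1.92] turn -0.0
```

View pics/w4z.png

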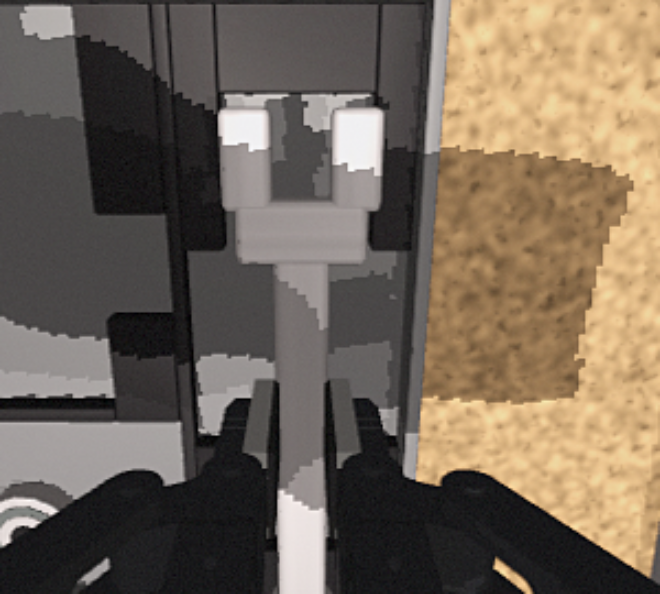

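```bash
python3 - <<'E'
from h import *
im=ctrl.get_image("wrist");s=ctrl.read_state();y0=s["tool_rot"][2]
f=lambda x,y:((y+.5)/2.2-.5+60,(x+.5)/2.2-.5+120)
for n,x,y,z in[("L corner",218,94,13),("R corner",378,94,13),("blk L low",225,250,13),("blk R low",371,250,13),("head tl",220,108,62),("head tr",384,108,62)]:
    p=at(im,f(x,y),z)[:2]-s["eef_pos"][:2]; print(n,[round(p@[np.cos(y0),np.sin(y0)],1),round(p@[np.sin(y0),-np.cos(y0)],1)])
E
```

```text
L corner [np.float64(83.1), np.float64(-24.9)]
R corner [np.float64(83.1), np.float64(23.5)]
blk L low [np.float64(34.6), np.float64(-24.8)]
blk R low [np.float64(34.6), np.float64(23.2)]
head tl [np.float64(79.5), np.float64(-18.1)]
head tr [np.float64(79.5), np.float64(18.7)]
```

```bash
python3 -m crank '[[[-0.05,-0.04,0.8,0],[0,0,0.6,0],[0,0,0.3,0],[0,0,0.12,0],[0,0,0.1,0],[0,0,0,0],[0,0,0,0]]]' -
```

```text
clock: 11.85
eef_pos: [626.1, 51.8, 7.8]
tool_rot: [3.14, -0.0, 1.425]
force: [0.3, 0.4, -1.0]
width: 11.7
gripper_force: 59.0
```

```bash
python3 -m crank '[[[0,0,0.03,0],[0,0,0,0]]]' - && python3 -m crank '[[[0,0,0,0],[0,0,0,0],[0,0,0,0],[0,0,0,0]]]' 0.35 && python3 -m crank '[[[0,0,-0.5,0],[0,0,-1,0],[0,0,-1,0],[0,0,-1,0],[0,0,-1,0],[0,0,-1,0],[0,0,-1,0],[0,0,-1,0],[0,0,0,0]]]' -
python3 - <<'E'
from h import *
im=ctrl.get_image("wrist");save(im,"w5")
print(ctrl.read_state()["qpos"])
for n in["bracket_seat","spanner","spanner_head","spanner_tail"]:
  for q in ctrl.place_of("wrist",n)[:1]: print(n,q["confidence"],q["position"],at(im,q["position"],4)[:2])
E
```

```text
clock: 12.02
eef_pos: [626.2, 51.8, 7.2]
tool_rot: [3.14, -0.0, 1.425]
force: [1.1, -0.1, 1.6]
width: 11.5
gripper_force: 59.3
clock: 12.35
eef_pos: [625.4, 51.8, 6.3]
tool_rot: [3.142, -0.0, 1.425]
force: [-0.5, 0.4, -0.5]
width: 27.8
gripper_force: 0.0
clock: 13.1
eef_pos: [628.6, 51.4, 200.1]
tool_rot: [3.132, -0.002, 1.425]
force: [0.1, -0.2, 0.5]
width: 27.4
gripper_force: 0.0
[-0.38273477  0.667287    0.43076341  1.62919527 -0.33349665  0.91193924
  0.02532634]
bracket_seat 0.59 [153.4, 174.1] [529.52994836  89.86288635]
spanner 0.63 [174.5, 251.9] [623.78169625  47.77048777]
spanner_head 0.78 [120.0, 256.6] [639.93398746 115.31116386]
spanner_tail 0.71 [219.8, 252.4] [614.71227351 -16.41639749]
```

View pics/w5.png

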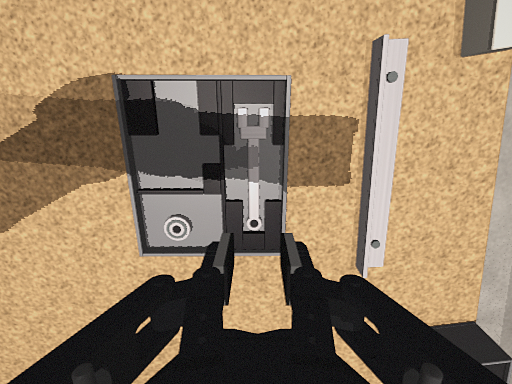

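The spanner lies in its compartment, tail at (254,224) and head at (252,120). Next is the bracket.

```bash
python3 -m crank '[[[-0.5,-0.1,0,0],[-1,-0.23,0,0],[-1,-0.23,0,0],[-1,-0.23,0,0],[-1,-0.23,0,0],[-1,-0.23,0,0],[-1,-0.23,0,0],[-1,-0.23,0,0],[-1,-0.23,0,0],[-1,-0.23,0,0],[-1,-0.23,0,0],[-1,-0.23,0,0]]]' -1 && python3 -m crank '[[[-1,-0.23,0,0],[-1,-0.23,0,0],[-1,-0.23,0,0],[-1,-0.23,0,0],[-0.5,-0.1,0,0],[0,0,0,1],[0,0,0,1],[0,0,0,1],[0,0,0,1],[0,0,0,1],[0,0,0,1],[0,0,0,0.7]]]' - && python3 -m crank '[[[0,0,0,0]]]' -
cat >> h.py <<'E'
def lpoly():
    return np.array([[-50,-47],[-24,-47],[-24,-13],[50,-13],[50,13],[-50,13]],float)
def brfit(name,z=8):
    from scipy.optimize import minimize
    im=ctrl.get_image("wrist"); t=ctrl.trace("wrist","bracket"); q=t[0]
    save(im,name); m=q["mask"].astype(np.uint8); print("conf",q["confidence"],m.sum(),q["position"])
    K=np.array(im["intrinsics"]);S=4
    def iou(p,zz=z):
        c,s=np.cos(p[2]),np.sin(p[2]); W=lpoly()@np.array([[c,s],[-s,c]])+p[:2]
        polys=[]
        for zb in (zz-8,zz): polys.append(np.array([proj(im,(*w,zb))[::-1] for w in W]))
        r=np.zeros(m.shape,np.uint8)
        for P in polys: cv2.fillPoly(r,[np.round(P*16).astype(int)],1,shift=4)
        return -(r&m).sum()/max(1,(r|m).sum())
    P=maskpts(im,m,z-4);c0=P.mean(0);best=None
    for y in np.arange(-3.1,3.1,.35):
        R=np.array([[np.cos(y),-np.sin(y)],[np.sin(y),np.cos(y)]])
        x0=np.r_[c0-R@[-9,-8],y]
        r=minimize(iou,x0,method="Nelder-Mead",options=dict(initial_simplex=x0+np.array([[0,0,0],[6,0,0],[0,6,0],[0,0,.2]]),maxiter=120))
        if best is None or r.fun<best.fun: best=r
    print("bracket",best.x.round(3),"iou",-best.fun); return im,best.x
E
python3 - <<'E'
from h import *
im,b=brfit("w6"); c,s=np.cos(b[2]),np.sin(b[2])
g=b[:2]+5*np.array([c,s]); print("grasp",g); steps(g[0],g[1],60,b[2])
for n in["bracket","bracket_end","bracket_toe"]:
  for q in ctrl.place_of("wrist",n)[:1]: print(n,q["confidence"],q["position"],at(im,q["position"],0)[:2])
E
```

```text
clock: 14.35
eef_pos: [516.7, -225.0, 193.0]
tool_rot: [-3.139, 0.0, 1.424]
force: [0.5, -0.1, 0.1]
width: 85.4
gripper_force: 0.0
clock: 15.35
eef_pos: [476.6, -330.2, 193.1]
tool_rot: [-3.14, 0.0, 0.886]
force: [0.9, 0.5, 1.1]
width: 85.5
gripper_force: 0.0
clock: 15.43
eef_pos: [476.6, -330.2, 193.0]
tool_rot: [-3.14, 0.0, 0.888]
force: [-0.1, -0.7, -0.5]
width: 85.6
gripper_force: 0.0
conf 0.85 2015 [175.5, 270.0]
bracket [ 586.198 -307.174   -3.725] iou -0.0
grasp [ 582.02572942 -304.4178162 ]
pos [ 476.8 -330.4  193.3] yaw 0.891 units x,y,z [3.45 2.62 5.33] turn -20.83
bracket 0.8 [164.7, 265.4] [ 490.68550164 -329.95552294]
bracket_toe 0.66 [196.3, 303.0] [ 502.99436239 -395.35323452]h.py:54: RuntimeWarning: overflow encountered in scalar negative
  return -(r&m).sum()/max(1,(r|m).sum())
```

```bash
sed -i 's/return -(r&m).sum()/return -float((r\&m).sum())/' h.py; python3 - <<'E'
from h import *
im,b=brfit("w7"); c,s=np.cos(b[2]),np.sin(b[2])
g=b[:2]+5*np.array([c,s]); print("grasp",g); steps(g[0],g[1],60,b[2])
E
```

```text
conf 0.62 2047 [177.1, 268.4]
bracket [ 488.995 -334.596    0.892] iou 0.9287335451656832
grasp [ 492.13408926 -330.70370482]
pos [ 477.1 -330.8  193.8] yaw 0.89 units x,y,z [0.38 0.47 5.35] turn -0.03
```

```bash
python3 -m crank '[[[0.38,0.47,0.5,0],[0,0,1,0],[0,0,1,0],[0,0,1,0],[0,0,1,0],[0,0,1,0],[0,0,1,0],[0,0,0.7,0],[0,0,0.4,0],[0,0,0,0],[0,0,0,0]]]' - && python3 -m crank '[[[0,0,0,0],[0,0,0,0],[0,0,0,0],[0,0,0,0],[0,0,0,0],[0,0,0,0],[0,0,0,0]]]' 1
```

```text
clock: 16.7
eef_pos: [492.2, -331.1, 3.9]
tool_rot: [-3.142, 0.0, 0.889]
force: [0.0, -0.4, -0.2]
width: 85.5
gripper_force: 0.0
clock: 17.28
eef_pos: [492.7, -331.0, 4.7]
tool_rot: [3.141, -0.0, 0.89]
force: [-1.4, 1.0, 6.0]
width: 23.2
gripper_force: 58.6
```

```bash
python3 -m crank '[[[0,0,-0.3,0],[0,0,-0.8,0],[0,0,-1,0],[0,0,-1,0],[0.5,-0.3,-1,0],[0.96,-0.62,-0.8,0],[0.96,-0.62,-0.6,0],[0.96,-0.62,-0.5,0],[0.96,-0.62,0,0],[0.96,-0.62,0,0],[0.96,-0.62,0,0],[0.96,-0.62,0,0]]]' - >/dev/null && python3 -m crank '[[[0.96,-0.62,0,0],[0.96,-0.62,0,0],[0.96,-0.62,0,0],[0.96,-0.62,0,0],[0.96,-0.62,0,0],[0.96,-0.62,0,0],[0.96,-0.62,0,0],[0.5,-0.3,0,0],[0,0,0,1],[0,0,0,1],[0,0,0,1],[0,0,0,1]]]' - >/dev/null && python3 -m crank '[[[0,0,0,1],[0,0,0,1],[0,0,0,1],[0,0,0,1],[0,0,0,1],[0,0,0,1],[0,0,0,1],[0,0,0,1],[0,0,0,0.9],[0,0,0,0],[0,0,0,0]]]' -
python3 - <<'E'
from h import *
s=ctrl.read_state(); steps(539,95,150,-.145); print(s["qpos"])
im,b=brfit("w8",s["eef_pos"][2]-4.7+8); p=b[:2]-s["eef_pos"][:2]; y0=s["tool_rot"][2]
print("bracket origin in tool x,y",p@[np.cos(y0),np.sin(y0)],p@[np.sin(y0),-np.cos(y0)],"dyaw",wrap(b[2]-y0))
a=im["img"][:,:,::-1];cv2.imwrite('pics/w8z.png',cv2.resize(a,(784,588)))
E
```

```text
clock: 20.2
eef_pos: [539.3, 95.9, 153.9]
tool_rot: [3.142, 0.0, -0.14]
force: [-0.1, -0.3, -0.8]
width: 22.6
gripper_force: 59.0
pos [539.3  95.9 153.9] yaw -0.14 units x,y,z [-0.01  0.04  0.16] turn 0.06
[-0.75746327  0.75663888  0.88018338  1.8978007  -0.76765105  0.86643628
 -1.18836508]
conf 0.68 6642 [242.6, 255.9]
bracket [ 5.34348e+02  9.71560e+01 -1.40000e-01] iou 0.7476255088195387
bracket origin in tool x,y -5.035161300949892 -0.5555561243511392 dyaw 0.00023452246113908615
```

View pics/w8z.png

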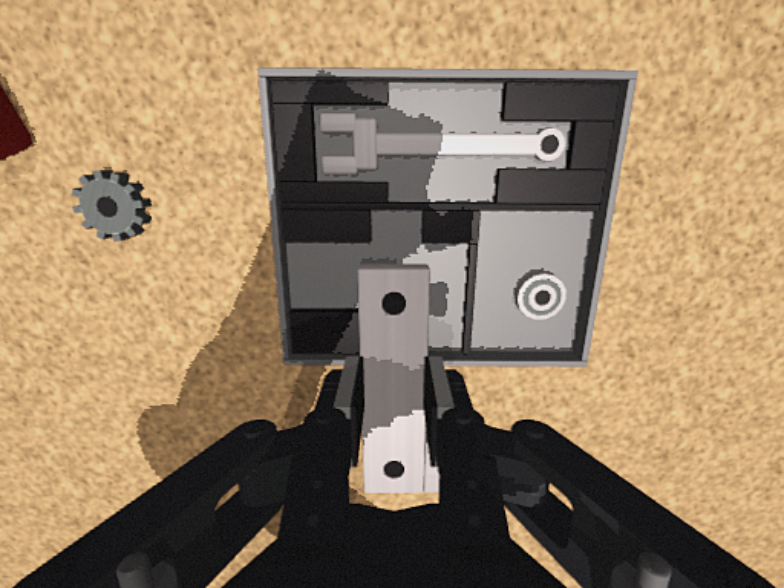

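```bash
python3 - <<'E'
from h import *
im=ctrl.get_image("wrist");s=ctrl.read_state()
k=784/512; f=lambda x,y:((y+.5)/k-.5,(x+.5)/k-.5)
M=np.array([[-100,115],[100,115],[100,-115],[-100,-115]],float)
W=np.array([at(im,f(*c),22)[:2] for c in[(283,363),(258,69),(637,71),(587,366)]])
print("sides",[np.linalg.norm(W[i]-W[(i+1)%4]).round(1) for i in range(4)])
wc=W.mean(0);u,_,v=np.linalg.svd(M.T@(W-wc));R=(u@v).T;yaw=np.arctan2(R[1,0],R[0,0])
print("tray",wc,yaw,(W-wc-M@R.T).round(1).tolist(),"bseat",R@[-40,30]+wc)
for x,y,z in[(371,242,13),(422,242,13),(371,211,13),(422,211,13),(286,211,13),(478,211,13)]:
    print((x,y),(R.T@(at(im,f(x,y),z)[:2]-wc)).round(1))
y0=s["tool_rot"][2]
for x,y in[(359,264),(429,264),(394,302),(362,420),(430,420)]:
    p=at(im,f(x,y),s["eef_pos"][2]-4.7+8)[:2]-s["eef_pos"][:2];print("held",(x,y),round(p@[np.cos(y0),np.sin(y0)],1),round(p@[np.sin(y0),-np.cos(y0)],1))
g=R@[-35,30]+wc; steps(g[0],g[1],60,yaw)
E
```

```text
sides [np.float64(197.1), np.float64(228.2), np.float64(198.4), np.float64(229.6)]
tray [569.32673032  59.74693453] -0.14727669968499685 [[1.5, -0.6], [-1.5, -0.6], [-0.8, 1.1], [0.7, -0.0]] bseat [534.16210112  95.29196024]
(371, 242) [-7.6 47.8]
(422, 242) [-7.4 11.9]
(371, 211) [13.9 47.6]
(422, 211) [14.2 12.5]
(286, 211) [ 13.5 106.1]
(478, 211) [ 14.4 -26.1]
held (359, 264) 46.7 -12.6
held (429, 264) 46.7 12.1
held (394, 302) 32.5 -0.2
held (362, 420) -17.8 -13.1
held (430, 420) -17.7 14.3
pos [539.4  95.8 154. ] yaw -0.141 units x,y,z [-0.01  0.05  3.76] turn 0.08
```

```bash
python3 -m crank '[[[0,0.05,0.5,0.08],[0,0,1,0],[0,0,1,0],[0,0,1,0],[0,0,0.9,0],[0,0,0.6,0],[0,0,0.3,0],[0,0,0.2,0],[0,0,0.15,0],[0,0,0,0],[0,0,0,0]]]' -; python3 -c "
from h import *
steps(539.1,94.6,8.5,-.147)"
```

```text
clock: 21.27
eef_pos: [539.8, 94.4, 13.1]
tool_rot: [-3.141, -0.001, -0.149]
force: [0.3, -0.3, -1.3]
width: 23.2
gripper_force: 59.0
pos [539.8  94.4  13.1] yaw -0.149 units x,y,z [-0.03 -0.    0.18] turn -0.03
```

```bash
python3 -m crank '[[[-0.03,0,0.08,0],[0,0,0.06,0],[0,0,0.04,0],[0,0,0,0],[0,0,0,0]]]' -
```

```text
clock: 21.68
eef_pos: [538.8, 94.8, 8.7]
tool_rot: [-3.141, -0.001, -0.149]
force: [-1.2, 0.5, 6.4]
width: 23.0
gripper_force: 59.9
```

```bash
python3 -m crank '[[[0,0,0,0],[0,0,0,0],[0,0,0,0],[0,0,0,0]]]' 0.1 && python3 -m crank '[[[0,0,-0.5,0],[0,0,-1,0],[0,0,-1,0],[0,0,-1,0],[0,0,-1,0],[0,0,-1,0],[0,0,-1,0],[-0.5,0,-1,0],[-0.5,0,0,0],[0,0,0,0]]]' -
python3 - <<'E'
from h import *
im,b=brfit("w9",12)
R=lambda y:np.array([[np.cos(y),-np.sin(y)],[np.sin(y),np.cos(y)]])
print("in tray",R(-.147).T@(b[:2]-[569.3,59.7]),b[2]+.147)
E
```

```text
clock: 22.02
eef_pos: [538.5, 94.6, 7.9]
tool_rot: [3.141, 0.0, -0.149]
force: [0.5, -0.2, -1.2]
width: 38.8
gripper_force: 0.0
clock: 22.85
eef_pos: [512.2, 98.6, 197.3]
tool_rot: [-3.14, 0.0, -0.149]
force: [-0.3, 0.5, -0.6]
width: 38.4
gripper_force: 0.0
conf 0.76 2192 [161.7, 259.6]
bracket [ 5.33149e+02  9.66310e+01 -1.47000e-01] iou 0.9571865443425076
in tray [-41.17020758  31.23735822] -8.865462845017436e-05
```

```bash
python3 -c "
from h import *
steps(437.5,79.2,4,-.147)"
```

```text
pos [513.6  98.6 195.9] yaw -0.149 units x,y,z [-2.9   1.22  7.68] turn -0.02
```

```bash
python3 -m crank '[[[-1,0.4,0,0],[-1,0.4,0,0],[-0.9,0.42,0,0],[0,0,0.7,0],[0,0,1,0],[0,0,1,0],[0,0,1,0],[0,0,1,0],[0,0,1,0],[0,0,1,0],[0,0,0.6,0],[0,0,0.38,0]]]' -0.4 && python3 -m crank '[[[0,0,0,0],[0,0,0,0],[0.15,0,0,0],[0.15,0,0,0],[0.15,0,0,0],[0,0,0,0]]]' -; python3 - <<'E'
from h import *
im,o=look([("tray",0),("tray_far_left",10),("tray_far_right",10),("stop",0)])
save(im,"w10")
E
```

```text
clock: 23.95
eef_pos: [437.2, 78.6, 1.3]
tool_rot: [3.142, 0.003, -0.15]
force: [-0.6, 0.4, -0.4]
width: 59.7
gripper_force: 0.0
clock: 24.45
eef_pos: [450.5, 77.3, 4.0]
tool_rot: [3.141, -0.003, -0.148]
force: [0.1, 0.6, -0.0]
width: 59.8
gripper_force: 0.0
wrist tray 0.86 [18.0, 255.0] [570.0, 60.6]
```

```bash
python3 -m crank '[[[0.15,0,0,0],[0.15,0,0,0],[0.2,0,0,0],[0.2,0,0,0],[0.25,0,0,0],[0.25,0,0,0],[0.25,0,0,-0.15],[0.25,0,0,-0.15],[0.25,0,0,-0.15],[0.25,0,0,-0.15],[0.25,0,0,-0.15],[0.2,0,0,0]]]' - && python3 -m crank '[[[0.15,0,0,0],[0.1,0,0,0],[0,0,0,0],[0,0,0,0]]]' -; python3 - <<'E'
from h import *
for c in["wrist","scene","side"]:
    im,o=look([("tray",0),("tray_far_left",10),("tray_far_right",10),("stop",0)],c)
    save(im,c+"11")
E
```

```text
clock: 25.7
eef_pos: [515.3, 68.4, 3.5]
tool_rot: [-3.142, -0.0, -0.088]
force: [-2.4, 0.5, -2.0]
width: 59.8
gripper_force: 1.3
clock: 26.03
eef_pos: [521.5, 67.9, 3.8]
tool_rot: [3.141, -0.002, -0.089]
force: [0.3, 1.2, -1.0]
width: 60.1
gripper_force: 0.2
wrist tray 0.71 [40.0, 257.0] [632.5, 58.4]
wrist tray_far_left 0.41 [192.0, 278.0] [556.6, 53.3]
scene tray 0.78 [226.0, 244.0] [637.0, 79.6]
scene tray_far_left 0.55 [257.0, 232.0] [746.0, 170.8]
scene tray_far_right 0.92 [210.0, 198.0] [717.5, -63.3]
scene stop 0.83 [233.0, 201.0] [763.4, 25.9]
side tray 0.98 [191.0, 274.0] [628.3, 73.1]
side tray 0.36 [192.0, 255.0] [543.8, 67.7]
side tray_far_left 0.81 [178.0, 292.0] [720.6, 164.1]
side tray_far_right 0.82 [207.0, 303.0] [726.4, -87.0]
side tray_far_right 0.32 [295.0, 211.0] [378.6, -526.9]
side stop 0.77 [192.0, 305.0] [761.4, 50.0]
```

```bash
python3 -m crank '[[[0.15,0,0,0],[0.2,0,0,0],[0.2,0,0,0],[0.2,0,0,0],[0.2,0,0,0],[0.2,0,0,0],[0.15,0,0,0],[0.1,0,0,0],[0.05,0,0,0],[0,0,0,0]]]' -
python3 -m crank '[[[0.05,0,0,0],[0.05,0,0,0],[0.04,0,0,0],[0,0,0,0]]]' -
python3 -m crank '[[[0.04,0,0,0],[0.04,0,0,0],[0,0,0,0]]]' -
```

```text
clock: 27.62
eef_pos: [556.8, 64.8, 3.3]
tool_rot: [3.142, 0.0, -0.089]
force: [-1.8, -0.2, -1.2]
width: 59.9
gripper_force: 1.0
clock: 27.95
eef_pos: [559.4, 64.6, 3.4]
tool_rot: [-3.141, 0.002, -0.089]
force: [-4.0, 0.7, -0.7]
width: 59.6
gripper_force: 2.2
clock: 28.2
eef_pos: [559.4, 64.6, 3.4]
tool_rot: [-3.141, 0.005, -0.089]
force: [-8.6, 1.2, 3.8]
width: 59.8
gripper_force: 4.4
```

```bash
python3 -m crank '[[[0.06,0,0,0],[0.06,0,0,0],[0,0,0,0]]]' -
python3 -m crank '[[[0.06,0,0,0],[0.06,0,0,0],[0,0,0,0],[0,0,0,0]]]' -
```

```text
clock: 28.45
eef_pos: [559.5, 64.7, 3.2]
tool_rot: [-3.14, 0.011, -0.089]
force: [-14.2, 1.2, 9.6]
width: 59.7
gripper_force: 7.3
clock: 28.78
eef_pos: [559.6, 64.9, 2.9]
tool_rot: [-3.139, 0.016, -0.09]
force: [-19.8, 1.6, 13.0]
width: 59.7
gripper_force: 9.8
```

```bash
python3 -m crank '[[[-0.2,0,0,0],[-0.3,0,0,0],[-0.6,0,0,0],[-0.8,0,0,0],[0,0,-0.5,0],[0,0,-1,0],[0,0,-1,0],[0,0,-1,0],[0,0,-1,0],[0,0,-1,0],[0,0,-1,0],[0,0,-1,0]]]' - && python3 -m crank '[[[1,0,-1,0],[1,0,-1,0],[1,0,0,0],[1,0,0,0],[1,0,0,0],[1,0,0,0],[0.5,0,0,0],[0,0,0,0],[0,0,0,0]]]' -
python3 - <<'E'
from h import *
im=ctrl.get_image("wrist");save(im,"w12");a=im["img"][:,:,::-1];cv2.imwrite('pics/w12z.png',cv2.resize(a,(784,588),interpolation=2))
E
```

```text
clock: 29.78
eef_pos: [522.7, 67.4, 193.2]
tool_rot: [-3.142, -0.005, -0.089]
force: [0.9, 1.0, -0.1]
width: 59.6
gripper_force: 0.0
clock: 30.53
eef_pos: [683.7, 52.6, 241.3]
tool_rot: [3.141, -0.002, -0.089]
force: [-0.4, -0.5, -0.1]
width: 59.7
gripper_force: 0.0
```

View pics/w12z.png

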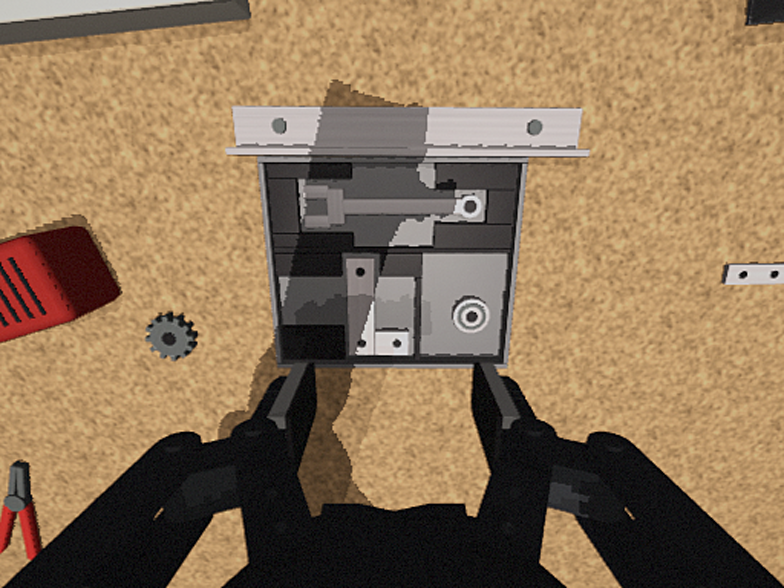

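The tray's far edge (row ~158, columns 260–526) sits flush under the strip's near edge (columns 227–588). Both parts lie in their compartments and the bearing is still in place.

```bash
python3 -c "
from cell import ctrl
print(ctrl.finish_job())"
```

```text
the job is handed in; nothing more can be done
None
```

The job is handed in at about 31 s of the 72 s allowed: the spanner and bracket each lie flat in their compartments, and the tray was slid against the stop strip, flush and within both its ends in the last wrist picture.

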